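Lock the planing stop onto its keyhole mount

ROBOT

A 7-joint arm with a two-finger parallel gripper is mounted at the origin on the work surface. World frame = base frame: x ahead of the robot, y to its left, z up, the work surface at z = 0. Lengths are in mm, angles in rad, forces in N, time in s.
With the tool pointing down it reaches from about 400 to 900 mm from the base axis. Payload 5.6 kg.
Tool frame: the origin (TCP) lies midway between the tips of the shut fingers; the grasp point (between the pads) lies 19 mm behind it; x points along the fingers, y is the direction in which the jaws open and shut, and the axes are right-handed (so a half turn about x gives the same grasp; the last joint's range is limited). The gripper opens to 92 mm and grips with 3 to 60 N. Pads are 20 mm wide; open, the fingers measure 128 mm over their backs; the gripper's body (75 mm by 189 mm) begins 69 mm behind the grasp point.
Start: joints at [1.177, 0.468, -0.012, 1.603, 0.006, 1.071, -0.056], TCP at [223.331, -610.436, 214.592] pointing down, gripper open.
Joint ranges: [-2.53, 2.53], [-0.31, 2.02], [-1.57, 1.55], [0.28, 2.44], [-1.29, 4.43], [0.15, 1.84], [-2.92, 2.92]. Speed limits (rad/s): [2.57, 2.57, 3.14, 3.14, 3.14, 3.14, 3.14].

INTERFACE

Orientations are given as a rotation vector (axis times angle).
In Python, from cell import robot, grip, kin, viewer gives the robot as it stands. Calls block until the motion is done:
- robot.movep(position, orientation): joint-space move of the TCP to a pose.
- robot.servo_line(position, feed=150, rotation=None): straight line of the TCP; rotation=None keeps the orientation; feed is the mean speed in mm/s.
- robot.goto_joints(angles): joint-space move.
- grip(opening, newtons=None): opening from 0.0 (shut) to 1.0 (fully open); newtons is the grip in N (None keeps the last); returns when the fingers have stopped.
- robot.hold(seconds).
- kin.ik(position, orientation): joint angles nearest the present ones, or None.
- robot.observe(): the state.
- viewer.read_camera(name): name is "scene" or "side" or "wrist"; returns the picture (420x560x3 uint8, red, green, blue); there is no depth.
- viewer.camera_info(name): a dict with "camera_matrix" (3x3 intrinsics, pixels), "R" (3x3) and "t" (3): a world point X has camera coordinates R X + t. Camera axes: x right, y down, z forward; pixel columns grow to the right and rows downward; lengths in mm; the calibration is good to about 2 mm. A picture is of the moment at which its call begins: read the wrist's pose just before it. camera_info takes no time and is no camera call; for the wrist camera it gives the pose at the moment of the call.
A pose or a line that the arm cannot do raises robot.IKError and nothing moves.
- robot.job_done(): hands the job in, once; it reports no verdict.
Trained networks look in the newest picture that a camera, given by its name, has taken for a name from the list of things; names that differ only in an ending like _2 or _b are one class to them, and where a whole thing is asked for, a point or a joint stands for the part that bears it (a point fixed in the world has none). Each returns a list of dicts, best first, with "confidence" (0 to 1); they miss things now and then, are a little off and sometimes report something else, mostly with a low value. They report only what shows in the picture. A call takes as long as a camera call. They do not tell look-alikes from the thing itself.
- viewer.silhouettes(name, camera): "mask" (420x560 bool, what is visible of it).
- viewer.pinpoint(name, camera): "at" ([x, y, z] in mm, in the coordinates of the camera as it stood for that picture, good to about 4 mm: a listed point, or the origin of a listed thing).
The state is a dict: "t": time; "joints": joint angles; "joint_velocities": joint speeds; "joint_torque": joint torques, N m; "tcp_pos": TCP position; "tcp_rot": TCP orientation; "contact_force": force on the tool from outside, world axes, zero at the start; "wrist_torque": the same for the moment, N m; "grip_width": opening from 0.0 (shut) to 1.0 (fully open).
Only numpy, scipy, OpenCV 4.12 (cv2) and the standard library are available. Lean on these libraries where they do the work, as an engineer would, in place of code of your own. Each camera call takes 0.05 s, during which the arm holds its last target. There are 200 camera calls.

TASK

Fit the planing stop to the green mount on the bench: set its keyhole plate down flat over the two screw heads, then slide it along, away from the flip catch, until the screws are fully home at the ends of the slots, and then fold the flip catch all the way down behind the plate so that it cannot slide back. Leave the other tools and things on the bench where they are.

Things in the scene. Friction and masses are not known exactly. Their poses are not given: they have to be found in the camera images.
- stop: planing stop, loose, 0.25 to 0.45 kg: upright beech block 24 (x) x 92 (y) x 55 mm high, standing centrally on a flat aluminium keyhole plate 70 (x) x 230 (y) x 6 mm thick. Grip or push the block: z 6 to 61, x -12 to 12, y -46 to 46 mm. Origin: centre of the plate's underside; z up, y along the plate. One keyhole lies beyond each end of the block (see slot_a, slot_b). Starts flat on the bench.
- slot_a (a point): on the plate's underside, where the screw's axis lies when fully home, keyhole at the -y end: (0, -69, 0) mm in the stop's frame. Its 24 mm entry hole is centred at (0, -95); from there a 12 mm wide slot runs 26 mm towards +y to this point
- slot_b (a point): the same for the equal keyhole at the +y end: (0, 91, 0) mm in the stop's frame, entry hole centred at (0, 65), slot again towards +y
- mount: fixed flat green steel base 110 (x) x 320 (y) x 30 mm high, dark steel top face. Origin: centre of its underside; z up, y along it; two screws on its centre line, flip catch at its +y end. In its frame (mm), axes parallel: stop origin at (0, -4, 30) with entry holes centred on the screws, (0, -30, 30) fully home; so it slides 26 mm to -y, away from the catch. Turned end for end it cannot lock.
- screw_a (a point): foot of the screw at the mount's -y end, on its axis at the top face: (0, -99, 30) mm in the mount's frame; takes slot_a. Shoulder screw: shank 9 mm diameter, 8 mm free under the head; head 17 mm diameter, 5 mm thick, its top 43 mm above the mount's underside
- screw_b (a point): foot of the equal screw nearer the catch: (0, 61, 30) mm in the mount's frame; takes slot_b
- catch (a joint): flip catch angle: steel flap 40 wide (mount x), 45 long from hinge axis, 8 mm thick. 0 = down: flat on the mount pointing to -y, its edge 3 mm behind a plate that is home (on a plate not home it stays up 0.12 rad). Grows as it rises: 1.57 upright, leaning outwards to +y beyond, limit 2.1. Starts at 1.65 to 2.0. Stiff hinge: stays where left; about 1 N at the free edge moves it (0.04 N m)
- catch_hinge (a point): middle of the flap's hinge axis (the axis runs along the mount's x): (0, 133, 34.5) mm in the mount's frame
- catch_edge (a point): middle of the flap's free edge, 45 mm from the hinge axis, in mid thickness; with the flap down it is at (0, 88, 34.5) mm in the mount's frame
- chisel: bench chisel 235 mm long, up to 28 mm thick, lying along the mount, about 90 mm from its centre line on the +x side; leave it; origin under its middle
- try_square: small try square, dark wooden stock 110 mm long and 16 mm high with a steel blade, lying beside the planing stop; leave it; origin under its middle
- offcut: pine offcut 32 x 95 x 20 mm lying beside the planing stop; leave it; origin under its middle
- block_plane: low metal block plane 155 mm long, about 55 mm high, at the back of the bench; leave it; origin under its middle
Mind the look-alikes: they are no part of the job. Leave any orange look-alike of the stop alone.

How it is judged (in metres and radians):
On the way, in this order (a step that is already met when the one before it is completed fails the run):
1. the plate lies flat on the mount with both screw heads through its keyholes (z of stop in the frame of screw_a between -0.003 and 0.003 m and angle between stop's own z axis and vertical below 0.04 rad and horizontal distance between slot_a and screw_a below 0.034 m and horizontal distance between slot_b and screw_b below 0.034 m), for 0.1 s.
2. the stop has been slid along until both screws are home at the ends of their slots (distance between slot_a and screw_a below 0.005 m and distance between slot_b and screw_b below 0.005 m), for 0.1 s.
3. the catch is folded down behind the plate (all of step 2 and value of joint catch below 0.06 rad), for 0.2 s.
At the end, for the whole second after the job is handed in: Each screw is home in its slot (slot_a within 5 mm of screw_a, slot_b within 5 mm of screw_b), the plate flat on the mount (within 0.04 rad) and at rest, and the flip catch down behind it (joint below 0.06 rad) (all of step 3 and angle between stop's own z axis and vertical below 0.04 rad and linear speed of stop below 0.01 m/s); the robot touches nothing.
It fails at once if one of the other tools or things on the bench is moved by more than 40 mm (distance of any of chisel, try_square, offcut, block_plane from where it was at the start of the episode above 0.04 m).
It also fails if it takes over 61 s, if anything falls off the work surface, if the arm or the gripper's body presses on something with over 40 N, if the wrist force passes 120 N, or if a joint passes its speed limit or range.

## Working session

There is one attempt and no reset: what is moved stays moved. The work goes in short steps, each a Python script; the robot and the scene stay as the last script left them, time stands still between calls to the robot, and variables do not carry over. Pictures are saved under pics/ and viewed, about 8 in all and at most 12, crops included, and the job is handed in when it is done.

```bash
ls; mkdir -p pics; cat > h.py <<'E'
import numpy as np, cv2
from cell import robot, grip, kin, viewer
def w(cam, at, info=None):
    i=info or viewer.camera_info(cam); return np.array(i["R"]).T@(np.array(at)-np.array(i["t"]).ravel())
def find(cam,names):
    i=viewer.camera_info(cam)
    for n in names:
        for d in viewer.pinpoint(n,cam)[:3]: print(cam,n,round(d["confidence"],2),w(cam,d["at"],i).round(1))
def save(cam,fn):
    im=viewer.read_camera(cam); cv2.imwrite("pics/"+fn,im[:,:,::-1]); return im
E
python3 - <<'E'
from h import *
print(robot.observe())
a=save("scene","a1.png"); b=save("side","a2.png")
cv2.imwrite("pics/a.png",cv2.resize(np.vstack([a,b])[:,:,::-1],None,fx=.7,fy=.7))
for c in("scene","side"): find(c,["stop","slot_a","slot_b","mount","screw_a","screw_b","catch_hinge","catch_edge","chisel","try_square","offcut","block_plane"])
E
```

```text
pics
{'t': 0.0, 'joints': array([ 1.17699802,  0.46840561, -0.01162062,  1.60355752,  0.00602803,
        1.07142991, -0.05629137]), 'joint_velocities': array([-7.40369672e-05,  1.29723675e-03,  1.54116537e-04, -8.30134042e-04,
        1.70241727e-03, -1.12248174e-03, -1.08013906e-03]), 'joint_torque': array([-9.44480053e-04, -5.20576715e+01, -1.22692893e-02, -2.43743044e+01,
       -5.65705611e-02,  1.72270444e-02,  1.47957985e-04]), 'tcp_pos': array([ 223.11503041, -609.90849575,  213.64929197]), 'tcp_rot': array([ 2.03086938,  0.36172792, -2.03178727]), 'contact_force': array([ 0.88078299,  0.19225603, -0.08899741]), 'wrist_torque': array([-0.01026788,  0.0034893 ,  0.02966083]), 'grip_width': 0.9968545422108156}
scene stop 0.98 [ 5.443e+02 -2.368e+02 -2.000e-01]
scene stop 0.83 [ 644.9 -483.    -2.3]
scene stop 0.61 [ 283.5 -272.     0.7]
scene slot_a 0.89 [ 272.5 -365.5    0.7]
scene slot_a 0.83 [ 536.9 -301.5   -3. ]
scene slot_a 0.83 [ 554.5 -140.5   -2.8]
scene slot_b 0.89 [ 272.5 -365.5    0.7]
scene slot_b 0.83 [ 536.9 -301.5   -3. ]
scene slot_b 0.83 [ 554.5 -140.5   -2.8]
[... 637 characters left out ...]
 0.76 [ 543.7 -296.8    0. ]
side slot_b 0.91 [ 286.1 -203.    -2. ]
side slot_b 0.91 [ 7.030e+02 -4.397e+02  2.000e-01]
side slot_b 0.76 [ 543.7 -296.8    0. ]
side mount 0.82 [551.7 269.4  -2.3]
side screw_a 0.9 [562.4 325.9  29.6]
side screw_a 0.89 [544.  170.6  30.2]
side screw_b 0.9 [562.4 325.9  29.6]
side screw_b 0.89 [544.  170.6  30.2]
side catch_hinge 0.75 [562.9 403.4  34.3]
side catch_edge 0.62 [562.6 404.1  83.9]
side catch_edge 0.19 [558.6 325.5  25.5]
side chisel 0.86 [637.1 225.   -2.8]
side try_square 0.61 [ 6.377e+02 -2.435e+02 -3.000e-01]
side offcut 0.74 [ 459.6 -214.6    5.2]
side offcut 0.42 [ 542.8 -299.9    1.8]
side block_plane 0.78 [ 7.934e+02  1.670e+01 -2.000e-01]
```

View pics/a1.png

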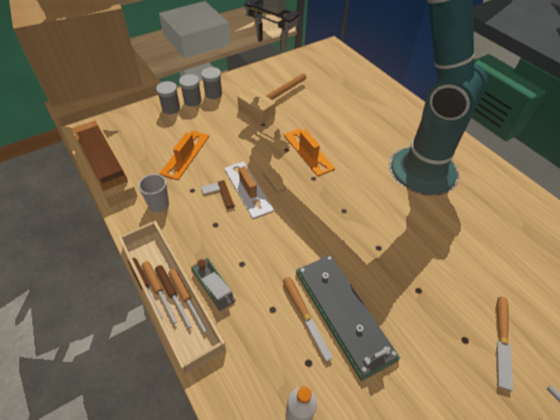

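View pics/a2.png

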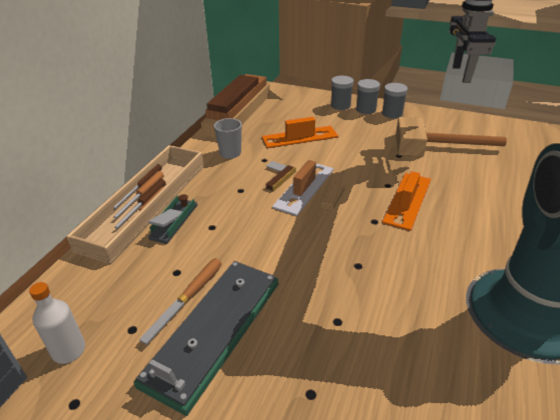

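The real stop (silver plate, dark block) is at about pixel (248,190) in scene, and the mount is around (345,315) with its catch at (378,357). The two orange look-alikes sit apart from both. The +y ends of stop and mount both point to world +y, with yaw about -0.1. Next I look from near.

```bash
cat >> h.py <<'E'
from scipy.spatial.transform import Rotation as Ro
def down(yaw,s=1):
    # tool x down, tool y along s * (frame x axis at yaw)
    x=np.array([0,0,-1.]); y=s*np.array([np.cos(yaw),np.sin(yaw),0]); return Ro.from_matrix(np.c_[x,y,np.cross(x,y)]).as_rotvec()
E
python3 - <<'E'
from h import *
print(Ro.from_rotvec(robot.observe()["tcp_rot"]).as_matrix().round(2))
q0=robot.observe()["joints"]
for P in([544,-233,240],[552,265,240]):
  for s in(1,-1):
    q=kin.ik(P,down(-.1,s)); print(P,s,None if q is None else np.round(q,2))
q=[kin.ik([544,-233,240],down(-.1,s)) for s in(1,-1)]
s=[1,-1][int(np.argmin([abs(np.array(a)-q0).sum() if a is not None else 99 for a in q]))]
print(s)
robot.movep([544,-233,240],down(-.1,s)); robot.hold(.2)
print(robot.observe()["t"],viewer.camera_info("wrist"))
save("wrist","b.png"); find("wrist",["stop","slot_a","slot_b","try_square","offcut"])
E
```

```text
[[-0.    0.34 -0.94]
 [ 0.   -0.94 -0.34]
 [-1.   -0.    0.  ]]
[544, -233, 240] 1 [ 0.68  0.39 -0.43  1.7   0.18  1.09  0.1 ]
[544, -233, 240] -1 [ 0.24  0.34  0.14  1.73 -0.05  1.07 -2.85]
[552, 265, 240] 1 [ 0.22  0.62 -1.05  1.63  0.57  1.23 -1.05]
[552, 265, 240] -1 [ 0.33  0.79 -1.32  1.62  0.78  1.36  1.94]
1
3.3 {'camera_matrix': array([[303.6090032 ,   0.        , 282.99338065],
       [  0.        , 303.6090032 , 206.54020124],
       [  0.        ,   0.        ,   1.        ]]), 'R': array([[ 0.99473264, -0.10249547, -0.00128508],
       [-0.09916833, -0.96546305,  0.24092892],
       [-0.02593482, -0.23953242, -0.97054191]]), 't': array([-564.39589962, -204.28075382,  372.11215104])}
wrist stop 0.96 [ 280.5 -274.9    2.3]
wrist stop 0.87 [ 544.1 -232.2   -2.6]
wrist stop 0.84 [ 645.9 -478.5   -2.4]
wrist slot_a 0.96 [ 279.6 -201.9   -1.8]
wrist slot_a 0.93 [ 562.4 -139.4    1.1]
wrist slot_a 0.85 [ 538.8 -300.7    0.9]
wrist slot_b 0.96 [ 279.6 -201.9   -1.8]
wrist slot_b 0.93 [ 562.4 -139.4    1.1]
wrist slot_b 0.85 [ 538.8 -300.7    0.9]
wrist try_square 0.73 [ 6.408e+02 -2.500e+02 -5.000e-01]
wrist offcut 0.94 [ 458.  -211.5   -0.5]
```

View pics/b.png

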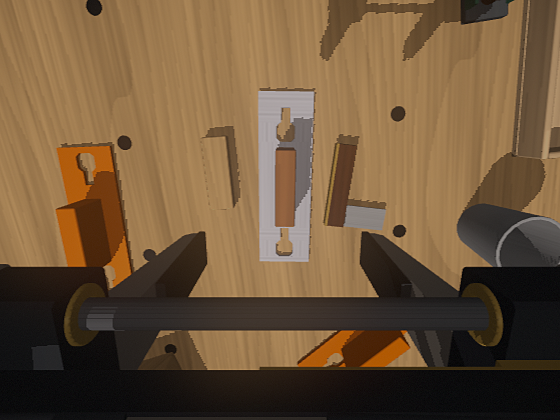

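The wrist view shows the stop upright at pixels x 260–314, y 90–262. Both round entry holes, (285,130) and (285,246), are on the -y side of their slots, so the orientation matches the mount. I'll refine the pose from the mask, then grip.

```bash
cat >> h.py <<'E'
def plane(px,z,info):
    K,R,t=[np.array(info[k]) for k in("camera_matrix","R","t")]
    d=(R.T@np.linalg.inv(K)@np.c_[px,np.ones(len(px))].T).T; c=-R.T@t.ravel()
    return (c+d*((z-c[2])/d[:,2])[:,None])[:,:2]
def rect(name,cam,z,near):
    i=viewer.camera_info(cam); best=None
    for d in viewer.silhouettes(name,cam):
        c=max(cv2.findContours(d["mask"].astype(np.uint8),0,1)[0],key=cv2.contourArea)[:,0].astype(float)
        P=plane(c,z,i)
        r=cv2.minAreaRect((P-near).astype(np.float32)); ce=np.array(r[0])+near
        if np.linalg.norm(ce-near)<60:
            b=cv2.boxPoints(r); e=max([b[1]-b[0],b[2]-b[1]],key=np.linalg.norm); e=e*np.sign(e[1])
            print(cam,name,round(d["confidence"],2),ce.round(1),np.round(r[1],1),"yaw",round(float(np.arctan2(-e[0],e[1])),4))
E
python3 - <<'E'
from h import *
viewer.read_camera("wrist"); rect("stop","wrist",6,np.array([544,-233.]))
for c in("scene","side"): viewer.read_camera(c); rect("stop",c,6,np.array([544,-233.])); 
E
```

```text
scene stop 0.8 [ 547.6 -230.1] [229.7  72.5] yaw -0.1139
side stop 0.79 [ 551.8 -236.9] [248.1  87.1] yaw -0.1049
```

```bash
python3 - <<'E'
from h import *
viewer.read_camera("wrist"); rect("stop","wrist",6,np.array([546,-232.])); 
yaw=-.115; 
robot.movep([547,-232,120],down(yaw)); grip(.6)
viewer.read_camera("wrist"); rect("stop","wrist",6,np.array([546,-232.])); find("wrist",["slot_a","stop"])
robot.servo_line([547,-232,28],feed=100)
grip(0,30); robot.hold(.2); o=robot.observe(); print(o["grip_width"]*92,o["tcp_pos"],o["contact_force"],o["t"])
i=viewer.camera_info("wrist"); save("wrist","c.png"); find("wrist",["slot_a","stop"])
rect("stop","wrist",6,np.array([546,-232.]))
E
```

```text
wrist stop 0.73 [ 544.5 -231.1] [229.1  70.9] yaw -0.1133
wrist stop 0.62 [ 546.2 -223.1] [212.8  69.9] yaw -0.1132
wrist slot_a 0.85 [ 283.5 -202.1    0.8]
wrist slot_a 0.83 [ 536.  -301.9    2. ]
wrist slot_a 0.77 [ 559.2 -140.9   -1.2]
wrist stop 0.94 [ 5.454e+02 -2.319e+02 -2.000e-01]
23.72929122557195 [ 546.78232095 -232.04840318   28.18989334] [-2.9377334   0.143683    4.43819476] 7.2833
wrist slot_a 0.66 [ 562.1 -142.5   -2.5]
wrist stop 0.76 [ 546.8 -234.    -2.2]
wrist stop 0.78 [ 550.5 -196.8] [160.4  71. ] yaw -0.1219
```

View pics/c.png

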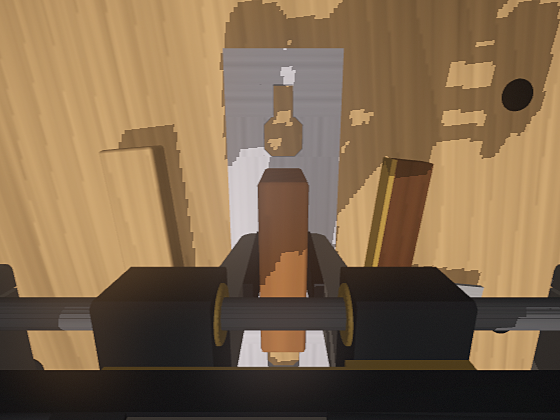

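The block is gripped at 23.7 mm and centred. The plate's far edge is at row 48 and the entry hole at (283,136). I'll lift and look at the mount from one side, so the held plate does not hide it.

```bash
python3 - <<'E'
from h import *
o=robot.observe(); i=viewer.camera_info("wrist")
p=plane(np.array([[283,48.],[283,137],[225,150],[345,150],[223,50],[343,50]]),6,i)
yaw=-.115; R=np.array([[np.cos(yaw),-np.sin(yaw)],[np.sin(yaw),np.cos(yaw)]])
print("rel TCP, stop axes",((p-o["tcp_pos"][:2])@R).round(1))
robot.servo_line([547,-232,160],feed=200)
robot.movep([400,225,240],down(yaw)); robot.hold(.2)
o=robot.observe(); print(o["t"],o["tcp_pos"],o["grip_width"]*92,o["contact_force"])
save("wrist","d.png"); find("wrist",["mount","screw_a","catch_hinge","catch_edge","slot_a","stop"])
near=np.array([552,266.]); rect("mount","wrist",30,near)
for c in("scene","side"): viewer.read_camera(c); rect("mount",c,30,near); find(c,["screw_a"])
E
```

```text
rel TCP, stop axes [[  0.  115. ]
 [ -0.   65. ]
 [-36.2  57.1]
 [ 38.6  57.1]
 [-34.6 114. ]
 [ 34.7 113.9]]
10.2667 [400.43349894 224.38239113 239.80881073] 23.557166250067187 [ 0.04913597 -0.01088186 -3.3920898 ]
wrist mount 0.58 [552.6 268.4   2.2]
wrist mount 0.2 [414.6 313.7 212.5]
wrist screw_a 0.83 [542.9 169.   26.4]
wrist screw_a 0.8 [557.6 325.1  30.3]
wrist catch_hinge 0.84 [567.5 399.7  31.4]
wrist slot_a 0.88 [414.9 315.8 210.8]
wrist stop 0.8 [400.3 225.6 212.3]
wrist mount 0.62 [544.6 265.9] [304.5 110.4] yaw -0.1021
scene mount 0.62 [558.3 270.6] [321.1 117.4] yaw -0.109
scene screw_a 0.72 [554.5 329.7  31.2]
scene screw_a 0.56 [542.1 169.1  32.3]
side mount 0.74 [545.  274.8] [325.4 116.2] yaw -0.0977
side screw_a 0.69 [545.4 170.9  27.4]
side screw_a 0.58 [560.  326.6  28. ]
```

View pics/d.png

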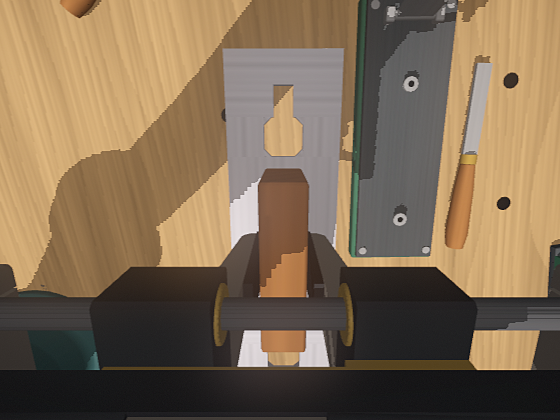

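The stop is held with no offset from the TCP; its edge still shows at row 48. The mount is clear on the right, with screw heads at about (411,84) and (400,219) and the chisel beyond it. I'll locate the heads precisely.

```bash
python3 - <<'E'
from h import *
im=cv2.imread("pics/d.png"); g=cv2.cvtColor(im,6); i=viewer.camera_info("wrist"); c=[]
for (x,y) in((411,84),(400,219)):
    k=g[y-16:y+17,x-16:x+17]; _,m=cv2.threshold(k,0,255,8)
    n,l,s,ce=cv2.connectedComponentsWithStats(m); j=1+np.argmax(s[1:,4])
    bx=s[j]; cc=np.array([bx[0]+(bx[2]-1)/2,bx[1]+(bx[3]-1)/2])+[x-16,y-16]; c.append(cc); print(s[j],cc,ce[j]+[x-16,y-16])
P=plane(np.array(c),43,i); print(P, np.linalg.norm(P[0]-P[1]))
e=P[0]-P[1]; yaw=np.arctan2(-e[0],e[1]); u=e/np.linalg.norm(e)
print("yaw",yaw,"mount origin",P.mean(0)+19*u)
# 0-edge corners of the mount top at z=30
print(plane(np.array([[350,256.],[433,256]]),30,i))
crop=cv2.resize(im[40:270,340:500],None,fx=3,fy=2.6,interpolation=2); 
E
```

```text
[  8   8  16  16 151] [410.5  83.5] [410.58278146  83.74172185]
[  9  10  14  13 111] [399.5 219. ] [399.46846847 219.31531532]
[[556.90986507 328.39890825]
 [540.76850738 169.73609519]] 159.48175969649697
yaw -0.10138490749409777 mount origin [550.7622011  267.96993579]
[[478.24077393 121.10208752]
 [588.89854274 108.27969567]]
```

```bash
python3 - <<'E'
from h import *
yaw=-.1014; u=np.array([-np.sin(yaw),np.cos(yaw)]); P=[]; ims=[]
for n,s in(("a",[541.5,169.8]),("b",[557,328.2])):
    t=np.array(s)-150*u
    (robot.movep([*t,160],down(yaw)) if n=="a" else robot.servo_line([*t,160],feed=200)); robot.hold(.3)
    i=viewer.camera_info("wrist"); im=save("wrist","e%s.png"%n); ims.append(im)
    K,R,tt=[np.array(i[k]) for k in("camera_matrix","R","t")]; q=K@(R@np.array([*s,43])+tt.ravel()); x,y=(q[:2]/q[2]).round().astype(int); print("pred",x,y)
    y0=max(y-22,0); g=cv2.cvtColor(im,7)[y0:y+23,x-22:x+23]; _,m=cv2.threshold(g,0,255,8)
    k,l,st,ce=cv2.connectedComponentsWithStats(m); j=1+np.argmax(st[1:,4]); b=st[j]
    cc=np.array([b[0]+(b[2]-1)/2+x-22,b[1]+(b[3]-1)/2+y0]); p=plane(cc[None],43,i)[0]; P.append(p); print(n,b,cc,p)
e=P[1]-P[0]; print(np.linalg.norm(e),np.arctan2(-e[0],e[1]),robot.observe()["t"])
cv2.imwrite("pics/e.png",np.vstack([ims[0][:200],ims[1][:200]])[:,:,::-1])
E
```

```text
pred 283 34
a [  0  36  45   9 369] [283.  52.] [539.83513372 155.96575475]
pred 282 31
b [  0  13  45  32 683] [282.   37.5] [556.15872295 323.50261407]
168.3302076199376 -0.09712625274783133 13.6
```

View pics/e.png

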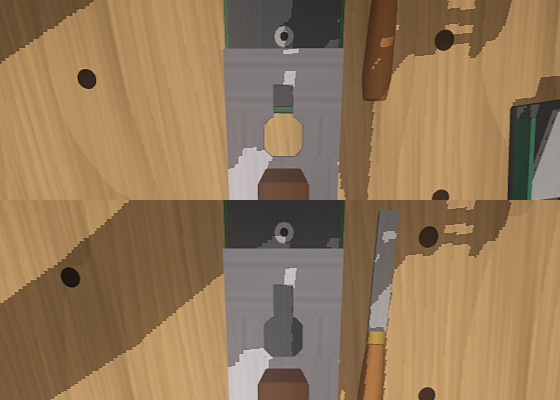

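The heads sit at (284,37) and (284,32) against predictions of (283,34) and (282,31), so my estimates are within about 2 mm. I'll average the measurements, move to just above the heads and look through the keyhole.

```bash
cat >> h.py <<'E'
yaw=-.1005; u=np.array([-np.sin(yaw),np.cos(yaw)]); v=np.array([u[1],-u[0]])  # mount y, x axes
M=np.array([551.7,267.2])
def T(x,y,z): return [*(M+x*v+y*u),z]
def px(pt,i):
    K,R,t=[np.array(i[k]) for k in("camera_matrix","R","t")]; q=K@(R@np.array(pt)+t.ravel()); return q[:2]/q[2]
E
python3 - <<'E'
from h import *
robot.servo_line(T(0,-4,160),feed=200,rotation=down(yaw)); robot.servo_line(T(0,-4,76),feed=120); robot.hold(.3)
i=viewer.camera_info("wrist"); im=save("wrist","f0.png"); print(robot.observe()["tcp_pos"],T(0,-4,76),robot.observe()["contact_force"])
print("screw_b head",px(T(0,61,43),i),"hole top",px(T(0,61,54),i),"hole bottom",px(T(0,61,48),i))
cv2.imwrite("pics/f.png",cv2.resize(im[60:180,200:370],None,fx=4,fy=4,interpolation=2)[:,:,::-1])
find("wrist",["screw_a","slot_a"])
E
```

```text
[551.52768197 263.28313127  76.47407205] [np.float64(551.2986763750818), np.float64(263.2201835032149), 76] [-0.40105107  0.86755814 -4.15807216]
screw_b head [282.46371229 136.93827782] hole top [282.43251667 137.25590076] hole bottom [282.44995933 137.0783057 ]
wrist screw_a 0.56 [557.5 327.   29.4]
wrist slot_a 0.91 [563.7 353.1  47.5]
```

View pics/f.png

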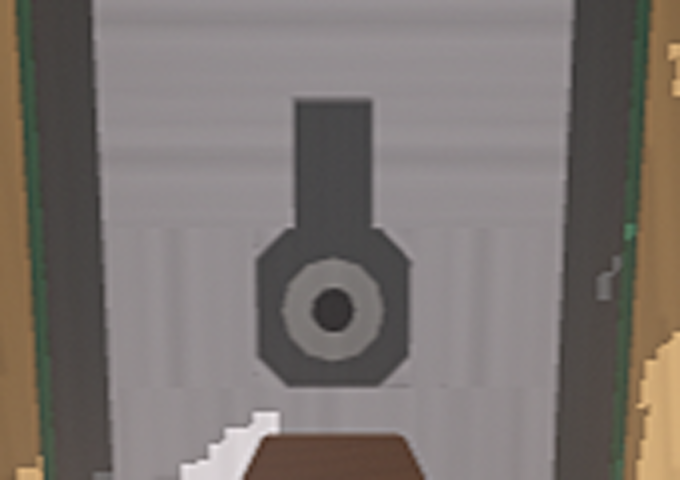

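The screw head (333,310) sits centred in the entry hole (333,307), and the plate is symmetric on the mount. I'll descend in steps with a force check.

```bash
python3 - <<'E'
from h import *
f0=robot.observe()["contact_force"]
for z in(70,66,62,60,58.5,58,57.5):
    robot.servo_line(T(0,-4,z),feed=30); robot.hold(.05); o=robot.observe(); f=o["contact_force"]-f0
    print(z,o["tcp_pos"].round(1),f.round(1),o["wrist_torque"].round(2))
    if f[2]>6: break
print(o["t"]); robot.hold(.3)
i=viewer.camera_info("wrist"); im=save("wrist","g0.png")
print(px(T(0,61,43),i),robot.observe()["contact_force"]-f0)
E
```

```text
70 [551.2 263.2  69.8] [-0.3  1.  -0.4] [-0.03 -0.14 -0.01]
66 [551.2 263.2  65.9] [-0.9 -0.8  1. ] [-0.02 -0.1   0.02]
62 [551.2 263.2  61.9] [0.3 0.6 0.7] [-0.01 -0.09  0.01]
60 [551.3 263.2  60. ] [-0.3  1.2  1. ] [-0.01 -0.07  0.07]
58.5 [551.3 263.2  58.5] [-0.5  0.3  0.6] [-0.05 -0.11  0.01]
58 [551.4 263.3  58.2] [-0.4 -0.3  3.9] [-0.07  0.07 -0.04]
57.5 [551.4 263.3  58.2] [-2.1 -1.1 10.3] [-0.3   0.53 -0.03]
17.7417
[282.72971409 137.36606451] [-2.98398039 -0.81393071 10.04533066]
```

Contact came at z = 58.2, as expected, so the plate is seated over both heads. Now the slide.

```bash
python3 - <<'E'
from h import *
for y in(-10,-16,-22,-26,-28,-29,-30,-31,-32,-33):
    robot.servo_line(T(0,y,58),feed=30); robot.hold(.05); o=robot.observe(); f=o["contact_force"]
    d=o["tcp_pos"][:2]-M
    print(y,(d@v).round(2),(d@u).round(2),o["tcp_pos"][2].round(1),"fx,fy,fz",(f[:2]@v).round(1),(f[:2]@u).round(1),f[2].round(1))
    if f[:2]@u>12: break
robot.hold(.2); print(o["t"],o["grip_width"]*92)
i=viewer.camera_info("wrist"); im=save("wrist","g1.png"); print(px(T(0,61,43),i))
cv2.imwrite("pics/g.png",cv2.resize(im[0:180,200:370],None,fx=3.3,fy=3.3,interpolation=2)[:,:,::-1])
find("wrist",["screw_a","slot_a","catch_hinge","catch_edge"])
E
```

```text
-10 0.27 -10.07 58.2 fx,fy,fz -0.8 0.4 4.0
-16 0.21 -16.09 58.2 fx,fy,fz 0.7 2.6 3.4
-22 0.12 -22.25 58.2 fx,fy,fz -0.3 1.4 4.8
-26 0.08 -26.05 58.2 fx,fy,fz -0.5 2.5 4.8
-28 0.11 -27.8 58.2 fx,fy,fz -0.8 3.6 5.4
-29 0.1 -28.64 58.2 fx,fy,fz 0.0 3.6 5.6
-30 0.11 -29.72 58.2 fx,fy,fz 0.9 4.4 6.3
-31 0.08 -30.41 58.2 fx,fy,fz 0.1 5.3 5.2
-32 0.06 -30.5 58.2 fx,fy,fz -0.2 8.3 3.7
-33 0.02 -30.52 58.3 fx,fy,fz 1.0 9.8 1.8
21.425 23.78068359442392
[283.02935905  89.97303775]
wrist screw_a 0.96 [557.9 325.6  31.5]
wrist slot_a 0.98 [563.1 332.4  31.2]
```

View pics/g.png

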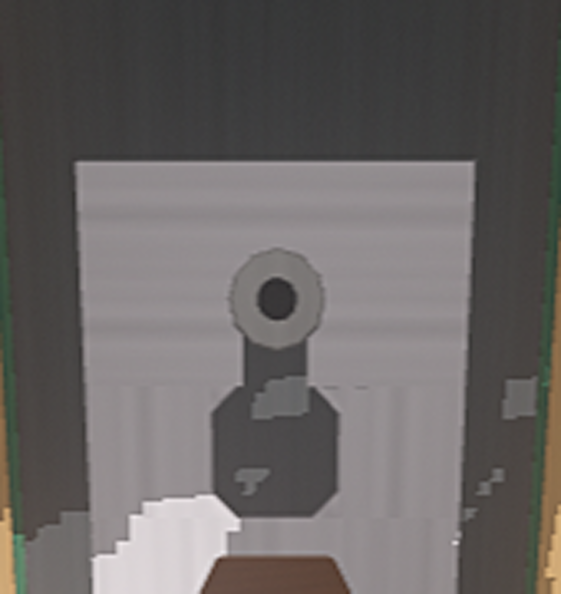

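The screw is home: the head is at the slot end, at pixel (277,298) in the crop, and the hard stop came at -30.5. I'll relax, release, then fold the catch from its outer side with closed fingers.

```bash
python3 - <<'E'
from h import *
robot.servo_line(T(0,-30.8,58.2),feed=30); grip(.6); robot.hold(.1)
robot.servo_line(T(0,-30.8,150),feed=150)
robot.movep(T(0,175,150),down(yaw)); grip(0,20)
print("t",robot.observe()["t"])
robot.servo_line(T(0,175,62),feed=120); robot.hold(.1); f0=robot.observe()["contact_force"]
for th in(1.8,1.6,1.4,1.15,.9,.65,.4,.2,.05,-.02):
    y=133-35*np.cos(th)+4*np.sin(th)+10; z=34.5+35*np.sin(th)+4*np.cos(th)
    robot.servo_line(T(0,y,min(z,62) if th>1.2 else z),feed=50); o=robot.observe(); f=o["contact_force"]-f0
    print(th,round(y,1),o["tcp_pos"][2].round(1),(f[:2]@u).round(1),f[2].round(1))
    if f[2]>12: break
robot.hold(.1); robot.servo_line(T(0,y,150),feed=150)
print(robot.observe()["t"])
robot.movep(T(0,30,260),down(yaw)); robot.hold(.2); im=save("wrist","k0.png"); i=viewer.camera_info("wrist")
find("wrist",["screw_a","slot_a","catch_edge","catch_hinge"]); print(px(T(0,61,43),i),px(T(0,88,38),i),robot.observe()["t"])
cv2.imwrite("pics/k.png",cv2.resize(im[0:280,170:400],None,fx=2.1,fy=2.1,interpolation=2)[:,:,::-1])
for c in("scene","side"): save(c,"z_%s.png"%c); find(c,["catch_edge","chisel","try_square","offcut"])
E
```

```text
t 25.325
1.8 154.8 62.2 -0.9 -1.3
1.6 148.0 62.0 -0.6 0.2
1.4 141.0 62.1 0.4 -0.8
1.15 132.4 68.4 -0.5 -1.1
0.9 124.4 63.9 -0.4 -0.8
0.65 117.6 58.3 -0.8 -1.1
0.4 112.3 51.3 -0.9 -1.3
0.2 109.5 44.8 -1.1 -1.4
0.05 108.2 39.8 -0.4 -1.2
-0.02 107.9 38.9 -0.6 5.6
30.5667
wrist screw_a 0.97 [559.4 327.   28.3]
wrist screw_a 0.49 [562.4 326.6  29.3]
wrist slot_a 0.87 [561.5 326.   25.4]
wrist slot_a 0.66 [552.8 269.9  -2.8]
wrist catch_edge 0.87 [565.2 354.1  37.1]
wrist catch_hinge 0.9 [569.4 402.4  36.2]
[284.50836693 162.25227103] [284.54996588 140.21572459] 31.6167
scene catch_edge 0.94 [556.1 353.1  37.5]
scene chisel 0.58 [642.5 226.1  -1.6]
scene try_square 0.73 [ 640.5 -245.7   -1.2]
scene offcut 0.55 [ 638.5 -249.7   -3.7]
scene offcut 0.53 [ 460.9 -209.9    2.5]
scene offcut 0.34 [552.7 328.   31.1]
side chisel 0.65 [634.9 225.4  -3.4]
side chisel 0.16 [545.8 235.5  34.2]
side try_square 0.85 [ 635.9 -245.     0.8]
side offcut 0.57 [ 462.5 -213.2    5.3]
side offcut 0.36 [7.974e+02 1.400e+01 7.000e-01]
```

View pics/k.png

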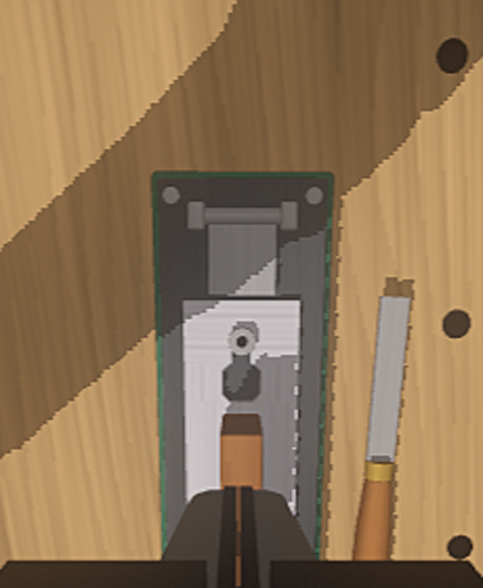

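The flap lies flat between its hinge, at (242,215), and the plate edge, at (242,298). The head is still at the slot end and the arm is clear.

```bash
python3 -c "
from h import *
o=robot.observe(); print(o['t'],o['tcp_pos'],o['contact_force']); robot.job_done()"
```

```text
32.1167 [554.7487693  297.01260168 260.07136125] [-0.2230681   0.33462115 -0.29470365]
the job is handed in; nothing more can be done
```

The planing stop is on the mount with its screws home and the catch folded down behind it. I handed the job in at 32 s of the 61 s allowed.

- **Seating:** I gripped the stop by its block and set the plate over both screw heads. It touched down at the expected height (TCP z 58.2 mm).
- **Slide:** It ran to a hard stop 30.5 mm on the -y side of my estimate of the mount's centre (nominal 30 mm). The push force rose to about 10 N there, and the head nearer the catch showed at the end of its slot.
- **Catch:** Closed fingers folded it down until they met a firm stop (5.6 N) at z 38.9 mm. From that height I put its angle at about 0.01–0.02 rad. In the last picture it lies flat just behind the plate.
- **Other things:** The chisel, try square and offcut were within a few mm of where they started. I did not check the block plane by name again at the end.

**Not checked or disagreeing:**
- I could not see the far screw (screw_a) after the slide. That it is home follows from the rigid plate and the matching angle.
- Some network results disagreed with the rest. In the last wrist picture, a "slot" with confidence 0.66 appeared at the mount's centre. The side camera did not report the catch edge.
- My first automatic close-up of the screw heads failed because the threshold picked up the plate. I read those two positions off the picture instead.

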